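# Bring the lab jack up under a clamped flask

## Robot

A 6-joint arm with a two-finger parallel gripper is mounted at the origin on the work surface. World frame = base frame: x ahead of the robot, y to its left, z up, the work surface at z = 0. Lengths are in mm, angles in rad, forces in N, time in s.
With the tool pointing down it reaches from about 400 to 925 mm from the base axis. Payload 12.5 kg.
Tool frame: the origin (TCP) lies between the finger pads; the fingertips stand 11 mm ahead of it and the grasp point (between the pads) lies 8 mm behind it (env.tip_extent is the distance from the TCP to the fingertips, in mm); x points along the fingers, z is the direction in which the jaws open and shut, and the axes are right-handed (so a half turn about x gives the same grasp; the last joint's range is limited). The gripper opens to 95 mm and grips with 3 to 60 N. Pads are 20 mm wide; open, the fingers measure 119 mm over their backs; the gripper's body (75 mm by 180 mm) begins 59 mm behind the grasp point.
Start: joints at [1.143, 0.491, 1.559, -0, 1.092, -0.106], TCP at [197.655, 592.94, 225.661] pointing down, gripper open.
Joint ranges: [-3.1, 3.1], [-0.84, 2.19], [0.05, 2.79], [-1.13, 4.28], [0.06, 2.93], [-2.69, 2.69]. Speed limits (rad/s): [2.22, 2.22, 2.79, 3.14, 3.14, 3.14].

## Interface

Orientations are given as [roll, pitch, yaw] about the fixed x, y, z axes, in that order (R = Rz(yaw) Ry(pitch) Rx(roll)).
In Python, from cell import status, imaging, env gives the robot as it stands. The module is installed in compiled form; this text tells all that it offers.
- The arm moves only by the tool apply_moves, never from a script. Its argument "increments" is a list of rows, each a list of 5 numbers: the closure, from 0 (fully open) to 1 (shut), then the shift along the tool's x, y, z in mm, then the turn about the tool's x in degrees. A call has 1 to 10 rows; each row shifts and turns the commanded pose from where the row before left it, along the tool's axes as they then stand; what a row does not reach is not made up. A row lasts 1/10 s, in which the tool goes at most 50 mm and 8.59 degrees, less where a joint would pass 70% of its speed; a pose out of reach is approached as far as the arm can. A call with a gripper value outside its range is refused whole. The fingers move at their own pace and stop on an object; the grip force is fixed at half the most. Time passes only in rows, so rows that do not move let the fingers close. It gives the time, the measured TCP pose, the force and the opening at its end, in the units of the state.
- status.state(): the state, without advancing time (a new reading comes with each control period).
- imaging.read_camera(name): name is "scene" or "side" or "wrist"; returns a dict with "pixels" (400x640x3 uint8, red, green, blue), "fovy" (degrees; the focal length in pixels is half the picture's height over the tangent of half this angle, whatever the lens; pixels are square), "cx", "cy" (the principal point, pixels), "R" (3x3) and "t" (3): a world point X has camera coordinates R X + t. Camera axes: x right, y down, z forward; pixel columns grow to the right and rows downward; lengths in mm; the calibration is good to about 2 mm. A picture is of the moment at which its call begins. There is no depth.
- env.job_done(): hands the job in, once; it reports no verdict.
The state is a dict: "t": time; "joints": joint angles; "qvel": joint speeds; "tau": joint torques, N m; "eef_pos": TCP position; "tcp_rot": TCP orientation; "ft_force": force on the tool from outside, world axes, zero at the start; "moment": the same for the moment, N m; "opening": opening from 0.0 (shut) to 1.0 (fully open).
Only numpy, scipy, OpenCV 4.12 (cv2) and the standard library are available. Lean on these libraries where they do the work, as an engineer would, in place of code of your own. Each camera call takes 0.05 s, during which the arm holds its last target. There are 200 camera calls.

## Task

Swing the clamped round-bottom flask round on its stand until it hangs right over the cork ring on the lab jack. Then wind the jack up with its crank until the ring takes the flask: stop when you feel that the crank has become clearly stiffer than it was while turning free, by about a third to a half, and do not force the flask up against its clamp. Let go of everything, with the ring flat on the platform and the flask centred in it, and leave the other things on the bench where they are.

Things in the scene. Friction and masses are not known exactly. Their poses are not given: they have to be found in the camera images.
- jack: the lab jack, an aluminium scissor jack, 150 x 120 mm, fixed to the bench. Origin: centre of its underside, z up; the crank sticks out of its -x side. The platform's top is 100 mm above the bench at the start and rises level, 22 mm for each turn of the crank. The screw holds itself: the crank stays where it is let go.
- crank (a joint): the crank's angle in rad: 0 at the start, handle straight up; grows clockwise as seen by a person facing the crank's end (looking along the jack's +x), which raises the platform. Turning free takes about 7 N at the grip, against the motion; each 10 N of load on the platform adds about 1 N. At a standstill friction can hide the load.
- crank_hub (a point): the point on the crank's axis round which the grip's centre circles: 154 mm from the jack's centre along its -x, 70 mm above the bench. At crank angle f the grip's centre lies 36 mm from it, by -sin f along the jack's y and cos f upwards.
- crank_grip (a point): the centre of the crank's red grip: a sleeve 21 mm thick, 53 mm long, parallel to the jack's x, turning freely on its pin, so that fingers pinching it from above go round without turning. Nothing stands beyond its ends or beside it except the crank's arm on the jack's side; its centre passes 34 mm above the bench at the lowest.
- stand: the fixed retort stand: base plate 200 x 125 x 12 mm and upright rod 12 mm thick, 412 mm tall, behind the flask as seen from the robot. Origin: the rod's axis at the bench, axes along the jack's. The swivelling arm with clamp and amber flask belongs to it. The flask gives a little when pushed up.
- flask_arm (a joint): swivel angle of the clamp arm about the rod, rad, range -0.25 to 1.1. At 0 the arm points along the stand's +y and the flask is about over the middle of the jack; starts at 0.5 to 0.85, swung aside (clockwise from above). Stiff: takes about 1.3 N at the flask, stays where it is left. Swing it by pinching the flask's neck above the jaws.
- clamp_jaw (a point): on the flask's axis, mid clamp jaws (14 mm high), 190 mm from the rod's axis, 244 mm above the bench. Flask: 85 mm ball, neck 30 mm thick (rim 34 mm in the top 5 mm), 150 mm tall in all. How deep it sits in the jaws differs each time and is not measured: the ball's bottom hangs 137 to 155 mm above the bench, the neck ends 43 to 61 mm above this point.
- ring_center (a point): the centre (half-way up) of the cork ring, 90 mm outside, hole 56 mm, 25 mm high, loose, lying flat on the jack's platform. The ball sinks 10.5 mm into its hole when it seats.
- cork_ring: the same cork ring; origin: centre of its underside, z up.
- beaker: bystander: small glass beaker on the bench, 56 mm wide, 60 mm tall; origin under its centre.
- spare_ring: bystander: smaller cork ring lying on the bench, 70 mm outside, 22 mm high; not the one to use.
- stopper: bystander: black rubber stopper, 29 mm wide, 28 mm tall.
- wash_bottle: bystander: white bottle with red cap, 64 mm wide, 150 mm tall.
- tube_rack: bystander: wooden rack 60 x 220 mm with test tubes, 142 mm tall.
- spatula: bystander: spatula with black handle, 170 mm long, lying flat.
Things that resemble listed ones, but are neither listed nor needed, are in the scene too. What is shaped like the cork_ring but green is not meant.

How it is judged (in metres and radians):
On the way, in this order (a step that is already met when the one before it is completed fails the run):
1. the flask hangs free over the cork ring, within 6 mm of its centre (horizontal distance between clamp_jaw and ring_center below 0.006 m and contact force between stand and cork_ring below 0.5 N), for 0.2 s.
2. the ring takes the flask with 10 to 45 N (contact force between stand and cork_ring between 10 and 45 N), for 0.2 s.
At the end, for the whole second after the job is handed in: the ring bears on the flask with 10 to 45 N, lies flat (within 0.06 rad) and still, and the flask is centred in it within 6 mm; everything is let go (all of step 2 and horizontal distance between clamp_jaw and ring_center below 0.006 m and angle between cork_ring's own z axis and vertical below 0.06 rad and linear speed of cork_ring below 0.01 m/s); the robot touches nothing.
It fails at once if the flask is forced up against its clamp with over 75 N (contact force between stand and cork_ring above 75 N).
It fails at once if a bystander is moved by over 30 mm (distance of any of beaker, spare_ring, stopper, wash_bottle, tube_rack, spatula from where it was at the start of the episode above 0.03 m).
It also fails if it takes over 72 s, if anything falls off the work surface, if the arm or the gripper's body presses on something with over 40 N, if the wrist force passes 120 N, or if a joint passes its speed limit or range.

## Working session

There is one attempt and no reset: what is moved stays moved. The work goes in short steps, Python scripts to look and compute and a tool call to move; the robot and the scene stay as the last step left them, time stands still between calls to the robot, and variables do not carry over. Pictures are saved under pics/ and viewed, about 8 in all and at most 12, crops included, and the job is handed in when it is done.

Besides the shell and the picture viewer there is one more tool, called after "Emit:" by a JSON object that holds its "name" and its "arguments". apply_moves: Moves the arm, as the interface text tells. Its arguments: {"type":"object","properties":{"increments":{"type":"array"}},"required":["increments"]}

```bash
mkdir -p pics; cat > h.py <<'E'
import numpy as np, cv2
from cell import status, imaging, env
def cam(n):
    c=imaging.read_camera(n); c['f']=200/np.tan(np.radians(c['fovy'])/2); c['R']=np.array(c['R']).reshape(3,3); c['t']=np.array(c['t']); return c
def save(c,f,crop=None,s=1):
    p=c['pixels'][:,:,::-1]
    if crop: x0,y0,x1,y1=crop; p=p[y0:y1,x0:x1]
    cv2.imwrite('pics/'+f,cv2.resize(p,None,fx=s,fy=s,interpolation=cv2.INTER_CUBIC))
def proj(c,X):
    q=np.atleast_2d(X)@c['R'].T+c['t']; return q[:,:2]/q[:,2:]*c['f']+[c['cx'],c['cy']]
def ray(c,u):
    d=c['R'].T@np.array([(u[0]-c['cx'])/c['f'],(u[1]-c['cy'])/c['f'],1]); return -c['R'].T@c['t'],d/np.linalg.norm(d)
def atz(c,u,z):
    o,d=ray(c,u); return o+d*(z-o[2])/d[2]
def tri(*cu):
    A=0;b=0;L=[]
    for c,u in cu:
        o,d=ray(c,u);P=np.eye(3)-np.outer(d,d);A=A+P;b=b+P@o;L.append((o,d))
    X=np.linalg.solve(A,b); return X,[float(np.linalg.norm((np.eye(3)-np.outer(d,d))@(X-o))) for o,d in L]
E
python3 - <<'E'
from h import *
import pickle
C={}
for n in ['scene','side','wrist']:
    c=C[n]=cam(n); save(c,n+'0.png'); print(n,c['f'],c['cx'],c['cy'],-c['R'].T@c['t'],c['R'][2])
pickle.dump(C,open('c0.pkl','wb')); print(status.state())
E
```

```text
scene 375.9040241669051 325.13409829237025 205.02905830302257 [837.05959083 460.58597222 915.44198657] [-0.2792816  -0.44716238 -0.84973384]
side 514.3571780941728 318.2509122628251 188.6293662130613 [    5.46160808 -1033.47231952   969.46954599] [ 0.38936141  0.73640738 -0.55326473]
wrist 309.07975651365666 319.21396996316605 204.36025061869393 [130.53428975 616.00232139 385.82006441] [ 0.23756379 -0.08014442 -0.96806008]
{'t': 0.15, 'joints': array([ 1.14340231e+00,  4.91420066e-01,  1.55931021e+00, -4.45617182e-07,
        1.09168798e+00, -1.05591683e-01]), 'qvel': array([-0.00046055, -0.00354691, -0.00272233, -0.00081562, -0.00019468,
       -0.00065268]), 'tau': array([ 2.00226008e-03, -6.12893987e+01, -2.58280188e+01,  6.93163415e-02,
        4.73328133e-02, -4.71874887e-05]), 'eef_pos': array([197.57790425, 592.77465061, 225.19636162]), 'tcp_rot': array([ 3.03647974,  1.56997073, -1.99771137]), 'ft_force': array([-0.07152241,  0.30815573, -0.6681109 ]), 'moment': array([-0.03783222,  0.00833289,  0.06390735]), 'opening': 0.999773633964664}
```

View pics/scene0.png

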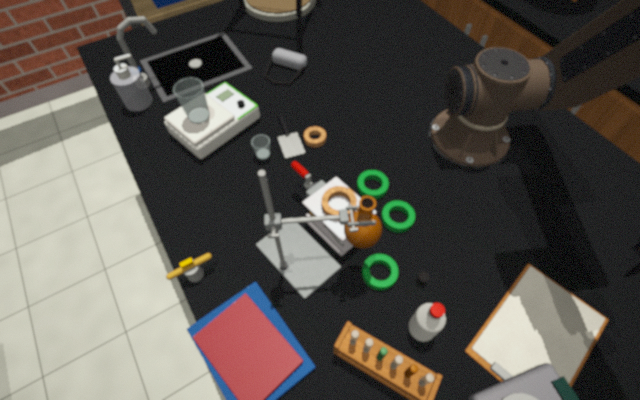

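View pics/side0.png

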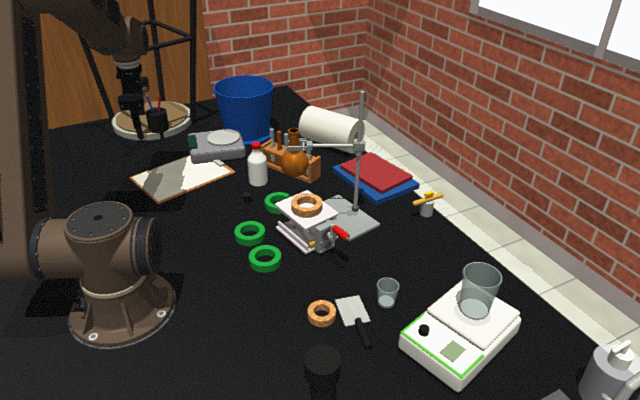

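The scene view shows the jack at (335,215), with the cork ring on its platform at (340,201), the red crank grip at (301,170), the flask at (363,230) and the stand rod from (262,172) to (283,268). In the side view the ring is at (307,205), the grip at (341,233), the flask at (295,155) and the rod top at (361,95).

Things that could be taken for the ring:
- Spare ring on the bench: scene (315,135), side (321,313).
- Green rings: scene (373,183), (398,215), (380,270).

I choose the tan ring lying on the platform and will check it in a close crop.

```bash
python3 - <<'E'
from h import *
import pickle
C=pickle.load(open('c0.pkl','rb'))
a=C['scene']['pixels'][150:300,245:405,::-1]; b=C['side']['pixels'][85:260,260:385,::-1]
a=cv2.resize(a,(480*600//450*1,450*600//450),interpolation=cv2.INTER_CUBIC)
cv2.imwrite('pics/s1.png',cv2.resize(C['scene']['pixels'][150:300,245:405,::-1],None,fx=4,fy=4,interpolation=cv2.INTER_CUBIC)[:600])
cv2.imwrite('pics/d1.png',cv2.resize(C['side']['pixels'][80:260,250:390,::-1],None,fx=10/3,fy=10/3,interpolation=cv2.INTER_CUBIC))
E
```

```text
(no output)
```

View pics/s1.png

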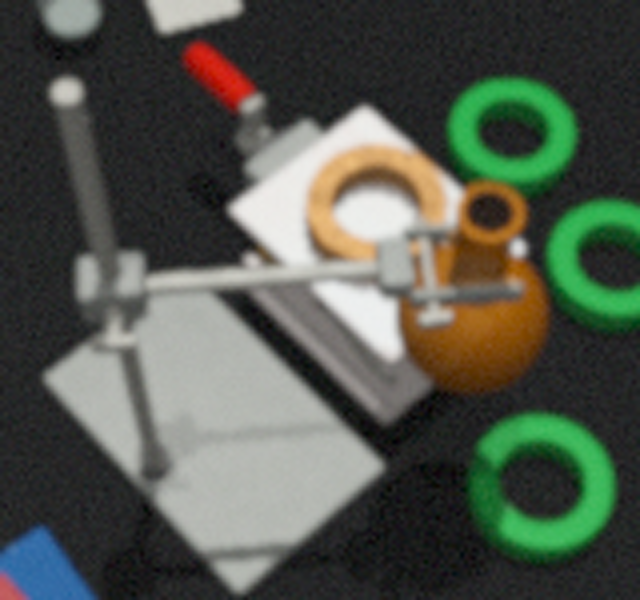

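View pics/d1.png

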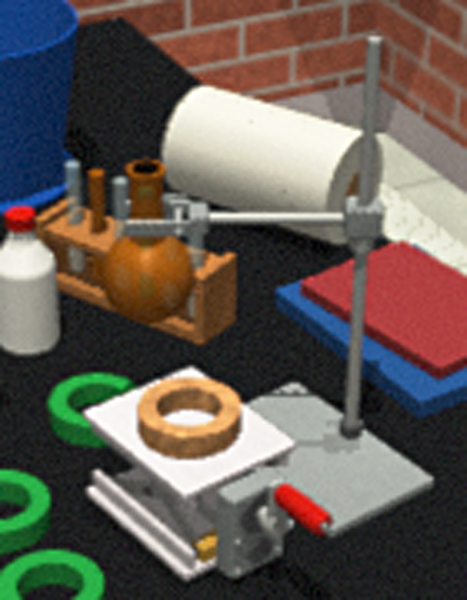

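The ring on the platform is tan, not green, and has the right proportions. It is the one to use. Now I triangulate the key points and refine the ring.

```bash
cat > m.py <<'E'
from h import *
import pickle
from scipy.optimize import minimize
C=pickle.load(open('c0.pkl','rb')); S,D=C['scene'],C['side']
s=lambda x,y:(S,(245+x/4,150+y/4)); d=lambda x,y:(D,(250+x*.3,80+y*.3))
for n,a,b in [('rodtop',s(67,90),d(373,38)),('rodbase',s(152,465),d(350,430)),('rim',s(493,212),d(146,170)),('grip out',s(197,52),d(325,520)),('grip in',s(246,98),d(283,492)),('cA',s(230,212),d(293,442)),('cB',s(367,106),d(180,490)),('cC',s(395,360),d(193,370)),('ring',s(377,203),d(190,408))]:
    X,e=tri(a,b); print(n,X.round(1),np.round(e,1))
def mask(c,box):
    x0,y0,x1,y1=box; h=cv2.cvtColor(c['pixels'],cv2.COLOR_RGB2HSV).astype(int)
    m=np.zeros((400,640)); m[y0:y1,x0:x1]=((h[...,0]>5)&(h[...,0]<25)&(h[...,1]>90)&(h[...,2]>70))[y0:y1,x0:x1]; return m
th=np.linspace(0,2*np.pi,60)
def model(c,X):
    k=8; m=np.zeros((400*2,640*2),np.uint8)
    o=lambda r,z:np.c_[X[0]+r*np.cos(th),X[1]+r*np.sin(th),np.full(60,X[2]+z)]
    P=lambda q:(proj(c,q)*2*16+8).round().astype(np.int32)
    cv2.fillConvexPoly(m,cv2.convexHull(P(np.r_[o(45,12.5),o(45,-12.5)])),1,shift=4)
    a=np.zeros_like(m);b=np.zeros_like(m)
    cv2.fillPoly(a,[P(o(28,12.5))],1,shift=4);cv2.fillPoly(b,[P(o(28,-12.5))],1,shift=4)
    m[(a&b)>0]=0
    return cv2.resize(m.astype(np.float32),(640,400),interpolation=cv2.INTER_AREA)
# scene: ignore region occluded by clamp/flask
ws=np.ones((400,640)); ws[209:,:]=0; ws[203:,340:]=0; ws[195:,356:]=0
MS=mask(S,(318,180,358,222)); MD=mask(D,(285,185,328,222))
def cost(X): return (((model(S,X)-MS)**2)*ws)[170:230,300:380].sum()+((model(D,X)-MD)**2)[180:230,275:335].sum()
x0=tri(s(377,203),d(190,408))[0]-[0,0,12.5]
r=minimize(cost,x0,method='Nelder-Mead',options=dict(initial_simplex=x0+np.r_[np.zeros((1,3)),8*np.eye(3)],xatol=.05,fatol=.01))
print('ring centre',r.x.round(1),r.fun,cost(x0))
E
python3 m.py
```

```text
rodtop [728.   84.6 410.9] [0.8 0.8]
rodbase [729.8  85.   11.7] [0.1 0.1]
rim [558.4 170.9 289. ] [2. 2.]
grip out [ 573.9 -123.4  108.4] [2.1 2.1]
grip in [563.8 -73.9 105.8] [1.5 1.5]
cA [613.6  -6.5  95.8] [0.4 0.4]
cB [494.7 -28.1 100.3] [0.5 0.5]
cC [584.4 135.8  94.3] [3.2 3.2]
ring [540.2  49.3 120. ] [1.5 1.5]
ring centre [540.5  53.  109.8] 159.3125 236.5
```

```bash
cat >> h.py <<'E'
from scipy.spatial.transform import Rotation as Ro
def pose():
    s=status.state(); R=Ro.from_euler('xyz',s['tcp_rot']).as_matrix(); return s,R
def go(tx,jaw=None,p=None):
    "tool shift (mm) and turn (deg) to put TCP at tx with jaw axis at heading jaw deg"
    s,R=pose(); p=s['eef_pos'] if p is None else p
    d=R.T@(np.array(tx)-p); j=np.degrees(np.arctan2(R[1,2],R[0,2])); t=0
    if jaw is not None: t=-((jaw-j+90)%180-90)
    print('pos',s['eef_pos'].round(1),'jaw',round(j,1),'tool x',R[:,0].round(3),'-> shift',d.round(1),'turn',round(t,1),'f',s['ft_force'].round(2),'open',round(s['opening'],3),'t',round(s['t'],2),'q6',s['joints'][5].round(2))
E
python3 - <<'E'
from h import *
go([558,171,310],63.3)
E
```

```text
pos [197.6 592.8 225.2] jaw 71.6 tool x [-0.    -0.001 -1.   ] -> shift [ -84.6 -475.3 -286.2] turn 8.3 f [-0.07  0.31 -0.67] open 1.0 t 0.15 q6 -0.11
```

Emit:
{"name": "apply_moves", "arguments": {"increments": [[0,-45,0,0,0],[0,-45,0,0,0],[0,0,-40,-24,0],[0,0,-40,-24,0],[0,0,-40,-24,0],[0,0,-40,-24,0],[0,0,-40,-24,0],[0,0,-40,-24,0],[0,0,-40,-24,0],[0,0,-40,-24,0]]}}

```text
t: 1.15
eef_pos: [441.4, 307.9, 315.6]
tcp_rot: [1.032, 1.571, 2.281]
ft_force: [0.2, 0.3, -0.2]
opening: 1.003
```

Emit:
{"name": "apply_moves", "arguments": {"increments": [[0,0,-40,-24,0],[0,0,-40,-24,0],[0,0,-40,-24,0],[0,0,-35,-22,0],[0,0,0,0,8.3],[0,0,0,0,0],[0,0,0,0,0]]}}

```text
t: 1.85
eef_pos: [557.5, 171.6, 315.5]
tcp_rot: [1.883, 1.57, 2.991]
ft_force: [0.1, 0.7, -0.4]
opening: 1.0
```

```bash
python3 - <<'E'
from h import *
import pickle
go([558,171,272],63.3)
c=cam('wrist'); save(c,'w1.png'); pickle.dump(c,open('w1.pkl','wb')); print(-c['R'].T@c['t'])
E
```

```text
pos [557.5 171.6 315.5] jaw 63.5 tool x [-0.  0. -1.] -> shift [43.5 -0.7 -0.3] turn 0.2 f [ 0.13  0.69 -0.41] open 1.0 t 1.85 q6 -0.92
[494.25832251 203.87464201 476.20281551]
```

View pics/w1.png

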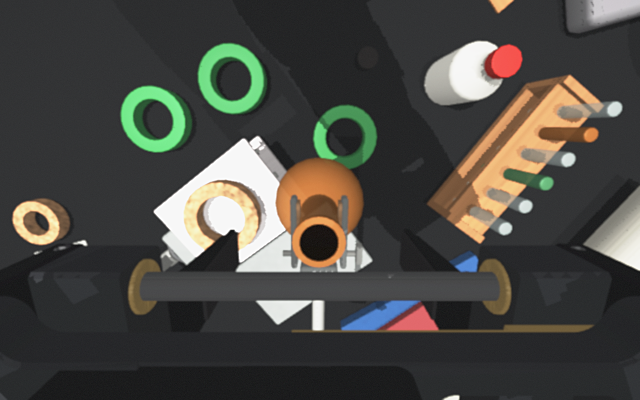

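The wrist view shows the flask rim at (319,242) midway between the fingers, the clamp prongs on both sides, and the ring on the platform at about (222,215).

```bash
sed -i '/^r=mini/,$d' m.py; cat >> m.py <<'E'
W=pickle.load(open('w1.pkl','rb'))
print('rim tri', tri((S,(368.3,203)),(D,(293.8,131)),(W,(319,242))))
h=cv2.cvtColor(W['pixels'],cv2.COLOR_RGB2HSV).astype(int)
MW=np.zeros((400,640)); b=((h[...,0]>5)&(h[...,0]<28)&(h[...,1]>60)&(h[...,2]>70)); MW[175:255,175:270]=b[175:255,175:270]
ww=np.zeros((400,640)); ww[170:245,175:268]=1; ww[225:,222:]=0
def costw(X): return ((model(W,X)-MW)**2*ww).sum()
def fit(f):
    r=minimize(f,x0,method='Nelder-Mead',options=dict(initial_simplex=x0+np.r_[np.zeros((1,3)),8*np.eye(3)],xatol=.05,fatol=.01)); return r.x.round(1),round(r.fun,1)
def costz(q,f,z=112.5): return f([q[0],q[1],z])
for n,f in [('scene+side',cost),('wrist',costw),('all',lambda X:cost(X)+costw(X))]:
    r=minimize(costz,x0[:2],args=(f,),method='Nelder-Mead',options=dict(initial_simplex=x0[:2]+np.r_[np.zeros((1,2)),8*np.eye(2)]))
    print(n,fit(f),'z fixed',r.x.round(1),round(r.fun,1))
E
python3 m.py | tail -4
```

```text
rim tri (array([558.92747115, 171.05748307, 289.31051841]), [2.3666193764628893, 1.760019964195211, 0.8879344507926705])
scene+side (array([540.5,  53. , 109.8]), np.float64(159.3)) z fixed [539.5  52. ] 167.7
wrist (array([540.7,  44. ,  98.3]), np.float64(387.4)) z fixed [540.5  49.4] 471.5
all (array([540.9,  49. , 110.8]), np.float64(643.1)) z fixed [540.7  49.1] 654.9
```

Emit:
{"name": "apply_moves", "arguments": {"increments": [[0,20,0,0,0],[0,25,0,0,0],[0,0,0,0,0]]}}

```text
t: 2.2
eef_pos: [556.3, 172.0, 268.3]
tcp_rot: [2.192, 1.566, -2.983]
ft_force: [0.2, -0.1, 0.4]
opening: 1.003
```

Emit:
{"name": "apply_moves", "arguments": {"increments": [[0.75,0,0,0,0],[0.75,0,0,0,0],[0.75,0,0,0,0],[0.75,0,0,0,0],[0.75,0,0,0,0],[0.75,0,0,0,0],[0.75,0,0,0,0],[0.75,0,0,0,0]]}}

```text
t: 3.0
eef_pos: [557.8, 171.4, 270.6]
tcp_rot: [0.922, 1.571, 2.026]
ft_force: [-0.0, -0.5, 0.7]
opening: 0.387
```

Emit:
{"name": "apply_moves", "arguments": {"increments": [[0.8,0,0,0,0],[0.8,0,0,0,0],[0.8,0,0,0,0],[0.8,0,0,0,0]]}}

```text
t: 3.4
eef_pos: [557.8, 171.4, 270.7]
tcp_rot: [-0.159, 1.571, 0.946]
ft_force: [0.3, -0.4, 0.5]
opening: 0.31
```

Emit:
{"name": "apply_moves", "arguments": {"increments": [[0.8,0,-0.26,-9.98,-3],[0.8,0,-0.26,-9.98,-3],[0.8,0,-0.26,-9.98,-3],[0.8,0,-0.26,-9.98,-3],[0.8,0,-0.26,-9.98,-3],[0.8,0,-0.26,-9.98,-3],[0.8,0,-0.26,-9.98,-3],[0.8,0,-0.26,-9.98,-3],[0.8,0,-0.26,-9.98,-3],[0.8,0,-0.26,-9.98,-3]]}}

```text
t: 4.4
eef_pos: [537.2, 74.6, 270.6]
tcp_rot: [1.107, 1.57, 2.737]
ft_force: [-1.4, 1.3, -0.6]
opening: 0.311
```

Emit:
{"name": "apply_moves", "arguments": {"increments": [[0.8,0,-0.1,-5,-1.5],[0.8,0,-0.1,-5,-1.5],[0.8,0,0,0,0]]}}

```text
t: 4.7
eef_pos: [538.1, 64.3, 270.6]
tcp_rot: [1.611, 1.569, -2.993]
ft_force: [-3.7, -0.9, 1.1]
opening: 0.307
```

```bash
python3 - <<'E'
from h import *
import pickle
go([540.3,50.5,270],100.4)
C={n:cam(n) for n in ['scene','side']}; pickle.dump(C,open('c2.pkl','wb'))
a=cv2.resize(C['scene']['pixels'][165:265,300:400,::-1],None,fx=4,fy=4,interpolation=2)
b=cv2.resize(C['side']['pixels'][120:220,260:360,::-1],None,fx=4,fy=4,interpolation=2)
cv2.imwrite('pics/c2.png',np.hstack([a,b]))
E
```

```text
pos [538.1  64.3 270.6] jaw 96.3 tool x [-0.001 -0.    -1.   ] -> shift [  0.6  -0.7 -14. ] turn -4.1 f [-3.66 -0.94  1.14] open 0.307 t 4.7 q6 -1.68
```

View pics/c2.png

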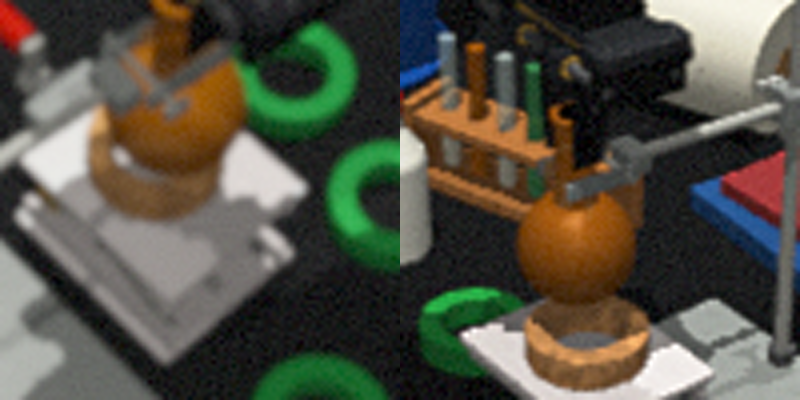

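The left half (scene) shows the ball nearly over the ring, with its centre at crop (173,100). The right half (side) shows the ball at (577,245), hanging free above the ring at (587,345). It still has about 13 mm to go. I check the camera bias using the known hand position.

```bash
cat > b.py <<'E'
import m
from m import *
import sys
C2=pickle.load(open(sys.argv[1],'rb'))
# ball silhouette: maximise gradient magnitude along projected sphere outline (lower part only, clear of clamp)
def outline(c,X,r=42.5):
    o=-c['R'].T@c['t']; v=X-o; L=np.linalg.norm(v); v=v/L; k=r*r/L; rr=r*np.sqrt(1-(r/L)**2)
    a=np.cross(v,[0,0,1.]);a/=np.linalg.norm(a);b=np.cross(v,a)
    t=np.linspace(0,2*np.pi,180); return proj(c,X-v*k+rr*(np.outer(np.cos(t),a)+np.outer(np.sin(t),b)))
sat={}
def prof(c,X):
    g=cv2.GaussianBlur(c['pixels'].astype(np.float32),(0,0),.8); 
    i=outline(c,X,41.0); e=outline(c,X,44.0)
    s=lambda p:cv2.remap(g,p[:,0].astype(np.float32)[:,None],p[:,1].astype(np.float32)[:,None],1)[:,0]
    return np.minimum(np.abs(s(i)-s(e)).sum(1),60).mean()
f=lambda X:-prof(C2['scene'],X)-prof(C2['side'],X)
p0,_=tri((C2['scene'],(343.2,190.1)),(C2['side'],(304.25,181.25))) if len(sys.argv)<3 else (np.array(eval(sys.argv[2])),0)
print('manual',p0.round(1))
from scipy.optimize import differential_evolution
r=differential_evolution(f,[(v-8,v+8) for v in p0],seed=1,maxiter=60); print('ball',r.x.round(1),r.fun)
for n in('scene','side'):
    r1=minimize(lambda q:-prof(C2[n],np.array([q[0],q[1],r.x[2]])),r.x[:2],method='Nelder-Mead'); print(n,r1.x.round(1),r1.fun)
for n,c0 in (('scene',lambda X:(((model(S,X)-MS)**2)*ws)[170:230,300:380].sum()),('side',lambda X:((model(D,X)-MD)**2)[180:230,275:335].sum()),('wrist',costw)):
    q=minimize(costz,x0[:2],args=(c0,),method='Nelder-Mead',options=dict(initial_simplex=x0[:2]+np.r_[np.zeros((1,2)),8*np.eye(2)])); print('ring',n,q.x.round(1),round(q.fun,1))
E
python3 b.py c2.pkl | tail -7
```

```text
manual [539.6  63.  184.4]
ball [538.9  64.9 184.9] -74.02068328857422
scene [538.9  65.1] -40.59540939331055
side [538.8  64.3] -33.624473571777344
ring scene [538.4  53.3] 88.3
ring side [539.6  49.5] 66.6
ring wrist [540.5  49.4] 471.5
```

```bash
cat > r.py <<'E'
from m import *
th=np.linspace(0,2*np.pi,180,endpoint=False)
def smp(c,P):
    g=c.setdefault('g',cv2.GaussianBlur(c['pixels'].astype(np.float32),(0,0),.7)); p=proj(c,P)
    return cv2.remap(g,p[:,0].astype(np.float32)[:,None],p[:,1].astype(np.float32)[:,None],1)[:,0],p
def circ(x,y,z,r): return np.c_[x+r*np.cos(th),y+r*np.sin(th),np.full(180,z)]
def sc(c,q,occ,z=125):
    t=0;n=0
    for r in(45,28):
        a,p=smp(c,circ(*q,z,r-2.)); b,_=smp(c,circ(*q,z,r+2.))
        ok=~occ(p); t+=np.minimum(np.abs(a-b).sum(1),90)[ok].sum(); n+=ok.sum()
    return t/max(n,1)
V={'scene':(S,lambda p:((p[:,1]>202)&(p[:,0]>335))|((p[:,1]>194)&(p[:,0]>354))|(p[:,1]>208)),'side':(D,lambda p:p[:,0]<0),'wrist':(W,lambda p:(p[:,1]>226)&(p[:,0]>220))}
G=[(x,y) for x in np.arange(533,548,.5) for y in np.arange(42,62,.5)]
tot=0
for n,(c,o) in V.items():
    s=np.array([sc(c,g,o) for g in G]); tot=tot+s; k=np.argsort(s)[-12:]; print(n,np.mean([G[i] for i in k],0).round(1),s.max().round(1),np.std([G[i] for i in k],0).round(1))
k=np.argsort(tot)[-12:]; print('all',np.mean([G[i] for i in k],0).round(1),tot.max())
E
python3 r.py | tail -4
```

```text
scene [541.2  51.8] 80.3 [0.5 0.5]
side [538.5  47.8] 82.9 [0.4 0.6]
wrist [539.2  51. ] 82.0 [0.6 0.4]
all [539.5  50.4] 235.84028007554718
```

Emit:
{"name": "apply_moves", "arguments": {"increments": [[0.8,0,-0.3,-5,-1.4],[0.8,0,-0.3,-5,-1.4],[0.8,0,-0.2,-4,-1.2],[0.8,0,0,0,0],[0.8,0,0,0,0],[0.8,0,0,0,0]]}}

```text
t: 5.4
eef_pos: [540.2, 51.1, 270.5]
tcp_rot: [1.558, 1.568, -2.975]
ft_force: [-8.7, -2.0, 3.9]
opening: 0.311
```

```bash
python3 - <<'E'
from h import *
go([539.8,50.4,270.6],100.4)
E
```

```text
pos [540.2  51.1 270.5] jaw 100.2 tool x [-0.002 -0.    -1.   ] -> shift [-0.1  0.5 -0.6] turn -0.2 f [-8.73 -2.02  3.95] open 0.311 t 5.4 q6 -1.78
```

Emit:
{"name": "apply_moves", "arguments": {"increments": [[0,0,0,0,0],[0,0,0,0,0],[0,0,0,0,0],[0,0,0,0,0],[0,0,0,0,0],[0,0,0,0,0],[0,-15,0,0,0],[0,-25,0,0,0],[0,-25,0,0,0],[0,0,0,0,0]]}}

```text
t: 6.4
eef_pos: [542.1, 51.0, 338.6]
tcp_rot: [-1.765, 1.566, -0.016]
ft_force: [-0.5, -0.7, -0.2]
opening: 0.996
```

Emit:
{"name": "apply_moves", "arguments": {"increments": [[0,0,0,-30,0],[0,0,0,-30,0],[0,0,-1,-30,0],[0,0,-1,-30,0],[0,0,0,-30,0],[0,0,0,0,8.5],[0,0,0,0,8.5],[0,0,0,0,8.5],[0,0,0,0,8.5],[0,0,0,0,8.5]]}}

```text
t: 7.4
eef_pos: [569.8, -96.2, 334.8]
tcp_rot: [1.724, 1.57, 2.726]
ft_force: [-0.0, -0.6, -0.8]
opening: 1.002
```

Emit:
{"name": "apply_moves", "arguments": {"increments": [[0,20,0,0,8.5],[0,20,0,0,8.5],[0,20,0,0,8.5],[0,20,0,0,8.5],[0,20,0,0,8.5],[0,0,0,0,3.9],[0,0,0,0,0],[0,0,0,0,0]]}}

```text
t: 8.2
eef_pos: [570.0, -96.2, 235.5]
tcp_rot: [1.227, 1.571, 1.428]
ft_force: [0.1, 0.2, -0.5]
opening: 1.003
```

```bash
python3 - <<'E'
from h import *
import pickle
go([569,-97.5,113],11.3)
C={n:cam(n) for n in ['scene','side','wrist']}; pickle.dump(C,open('c3.pkl','wb'))
a=cv2.resize(C['scene']['pixels'][165:265,300:400,::-1],None,fx=4,fy=4,interpolation=2)
b=cv2.resize(C['side']['pixels'][120:220,260:360,::-1],None,fx=4,fy=4,interpolation=2)
w=cv2.resize(C['wrist']['pixels'][:,:,::-1],(320,200))
p=np.zeros((600,800,3),np.uint8); p[:400,:400]=a;p[:400,400:]=b;p[400:,:320]=w
cv2.imwrite('pics/c3.png',p)
E
python3 b.py c3.pkl "[540,51,185]" | tail -7
```

```text
pos [570.  -96.2 235.5] jaw 11.5 tool x [ 0.  0. -1.] -> shift [122.5  -1.1  -1.2] turn 0.2 f [ 0.09  0.24 -0.5 ] open 1.003 t 8.2 q6 -0.48
manual [540  51 185]
ball [541.4  51.  184.8] -75.53716278076172
scene [540.9  51.2] -43.76662826538086
side [541.6  50.7] -32.1087646484375
ring scene [538.4  53.3] 88.3
ring side [539.6  49.5] 66.6
ring wrist [540.5  49.4] 471.5
```

View pics/c3.png

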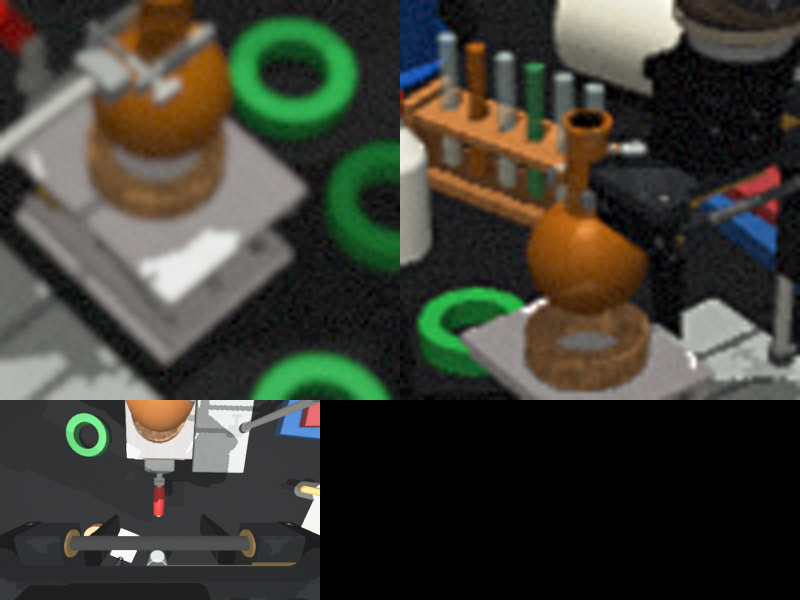

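The ball is over the ring: image fit (541.2,51.0) against ring (540,50.4). The flask hangs free in the side view. The wrist inset shows the grip lined up between the fingers at about full-pixel (316,200).

```bash
python3 - <<'E'
from h import *
import pickle
C=pickle.load(open('c3.pkl','rb')); c0=pickle.load(open('c0.pkl','rb')); c=C['wrist']
def red(c):
    h=cv2.cvtColor(c['pixels'],cv2.COLOR_RGB2HSV); m=((h[...,0]<6)|(h[...,0]>174))&(h[...,1]>170)&(h[...,2]>90)
    n,l,st,ce=cv2.connectedComponentsWithStats(m.astype(np.uint8)); return [(st[i].tolist(),ce[i].round(1)) for i in range(1,n) if st[i][4]>40]
r=red(c);print(r); print('pred',proj(c,[[569,-97.5,106],[568.9+5.2,-97.4-26,106],[568.9-5.2,-97.4+26,106]]).round(1))
print(red(c0['scene']),red(c0['side']))
print('beaker top',tri((c0['scene'],(261,138)),(c0['side'],(388,283))), 'spare',atz(c0['scene'],(315,135),15))
k=min(r,key=lambda q:abs(q[1][0]-316)+abs(q[1][1]-200))[1]; print('grip at z106',atz(c,k,106),atz(c,k,110))
E
```

```text
[([307, 174, 22, 57, 939], array([317.4, 201.1]))]
pred [[318.1 201.4]
 [318.  227.3]
 [318.  174.1]]
[([291, 161, 17, 17, 154], array([298.9, 168.2])), ([430, 302, 16, 16, 174], array([437.4, 309.4]))] [([252, 142, 9, 8, 55], array([255.8, 145.2])), ([332, 226, 17, 14, 109], array([339.9, 232. ]))]
beaker top (array([ 597.79605486, -287.07556006,   67.76639367]), [1.3290767456523624, 1.3290767456525472]) spare [ 429.82864535 -253.35358771   15.        ]
grip at z106 [568.28853005 -97.35563496 106.        ] [568.11242828 -96.38024376 110.        ]
```

Emit:
{"name": "apply_moves", "arguments": {"increments": [[0,35,-0.9,-1.5,0],[0,35,0,0,0],[0,35,0,0,0],[0,20,0,0,0],[0,12.5,0,0,0],[0,0,0,0,0],[0.9,0,0,0,0],[0.9,0,0,0,0],[0.9,0,0,0,0],[0.9,0,0,0,0]]}}

```text
t: 9.35
eef_pos: [568.9, -97.4, 98.8]
tcp_rot: [-0.41, 1.57, -0.211]
ft_force: [-0.3, 0.1, 0.2]
opening: 0.721
```

Emit:
{"name": "apply_moves", "arguments": {"increments": [[0.9,0,0,0,0],[0.9,0,0,0,0],[0.9,0,0,0,0],[0.9,0,0,0,0],[0.9,0,0,0,0],[0.9,0,0,0,0],[0.9,0,0,0,0],[0.9,0,0,0,0],[0.9,0,0,0,0],[0.9,0,0,0,0]]}}

```text
t: 10.35
eef_pos: [568.8, -97.4, 98.1]
tcp_rot: [0.015, 1.57, 0.213]
ft_force: [1.3, 0.5, -0.9]
opening: 0.214
```

```bash
python3 - <<'E'
from h import *
go([568.7,-97.4,98],11.3)
for step in (15,):
  for f in range(0,360,step):
    a,b=np.radians(f),np.radians(f+step); 
    # jack y heading 191.3 = -tool z. grip: -sin f along jack y = +sin f along tool z ; cos f up = -tool x
    print(f+step,round(36*(np.cos(a)-np.cos(b)),1),round(36*(np.sin(b)-np.sin(a)),1),end=' | ')
E
```

```text
pos [568.8 -97.4  98.1] jaw 11.4 tool x [ 0.  0. -1.] -> shift [ 0.1 -0.  -0.1] turn 0.1 f [ 1.33  0.47 -0.9 ] open 0.214 t 10.35 q6 -0.48
15 1.2 9.3 | 30 3.6 8.7 | 45 5.7 7.5 | 60 7.5 5.7 | 75 8.7 3.6 | 90 9.3 1.2 | 105 9.3 -1.2 | 120 8.7 -3.6 | 135 7.5 -5.7 | 150 5.7 -7.5 | 165 3.6 -8.7 | 180 1.2 -9.3 | 195 -1.2 -9.3 | 210 -3.6 -8.7 | 225 -5.7 -7.5 | 240 -7.5 -5.7 | 255 -8.7 -3.6 | 270 -9.3 -1.2 | 285 -9.3 1.2 | 300 -8.7 3.6 | 315 -7.5 5.7 | 330 -5.7 7.5 | 345 -3.6 8.7 | 360 -1.2 9.3 |
```

Emit:
{"name": "apply_moves", "arguments": {"increments": [[0.9,1.2,0,9.3,0],[0.9,3.6,0,8.7,0],[0.9,5.7,0,7.5,0],[0.9,7.5,0,5.7,0],[0.9,8.7,0,3.6,0],[0.9,9.3,0,1.2,0]]}}

```text
t: 10.95
eef_pos: [604.3, -90.6, 62.5]
tcp_rot: [-1.136, 1.57, -0.937]
ft_force: [-4.3, -2.9, 8.2]
opening: 0.213
```

Emit:
{"name": "apply_moves", "arguments": {"increments": [[0.9,9.3,0,-1.2,0],[0.9,8.7,0,-3.6,0],[0.9,7.5,0,-5.7,0],[0.9,5.7,0,-7.5,0],[0.9,3.6,0,-8.7,0],[0.9,1.2,0,-9.3,0]]}}

```text
t: 11.55
eef_pos: [570.3, -97.3, 26.3]
tcp_rot: [-0.279, 1.567, -0.082]
ft_force: [8.4, 6.7, -0.6]
opening: 0.217
```

Emit:
{"name": "apply_moves", "arguments": {"increments": [[0.9,-1.2,0,-9.3,0],[0.9,-3.6,0,-8.7,0],[0.9,-5.7,0,-7.5,0],[0.9,-7.5,0,-5.7,0],[0.9,-8.7,0,-3.6,0],[0.9,-9.3,0,-1.2,0]]}}

```text
t: 12.15
eef_pos: [533.2, -104.1, 61.8]
tcp_rot: [2.108, 1.57, 2.306]
ft_force: [5.9, 4.9, -8.8]
opening: 0.213
```

```bash
cat > f.py <<'E'
from h import *
import sys
s,R=pose(); d=R.T@(s['eef_pos']-np.array([568.8,-97.4,62.1])); F=R.T@s['ft_force']
a=np.arctan2(d[2],-d[0]); t=np.array([np.sin(a),0,np.cos(a)]); n=np.array([-np.cos(a),0,np.sin(a)])
print('angle',np.degrees(a).round(1)%360,'r',np.hypot(d[0],d[2]).round(1),'y',d[1].round(1),'F against',(-F@t).round(1),'radial',(F@n).round(1),'Fy',F[1].round(1),'t',round(s['t'],2),'qv',np.abs(s['qvel']).max().round(3),'open',round(s['opening'],3))
E
python3 f.py
```

```text
angle 269.5 r 36.2 y 0.4 F against 8.9 radial -6.7 Fy 3.6 t 12.15 qv 0.187 open 0.213
```

Emit:
{"name": "apply_moves", "arguments": {"increments": [[0.9,-9.3,0,1.2,0],[0.9,-8.7,0,3.6,0],[0.9,-7.5,0,5.7,0],[0.9,-5.7,0,7.5,0]]}}

```text
t: 12.55
eef_pos: [550.5, -100.7, 93.4]
tcp_rot: [2.754, 1.568, 2.953]
ft_force: [-3.2, 1.8, -13.2]
opening: 0.213
```

```bash
python3 f.py; python3 - <<'E'
from h import *
def tab(a,n,st): 
    f=np.radians(a+st*np.arange(n+1)); print(a,[[0.9,round(36*(np.cos(p)-np.cos(q)),1),0,round(36*(np.sin(q)-np.sin(p)),1),0] for p,q in zip(f,f[1:])])
for a in range(330,600,30): tab(a,6,5)
E
```

```text
angle 329.1 r 36.4 y 0.4 F against 9.1 radial -9.9 Fy 2.4 t 12.55 qv 0.224 open 0.213
330 [[0.9, np.float64(-1.5), 0, np.float64(2.8), 0], [0.9, np.float64(-1.2), 0, np.float64(2.9), 0], [0.9, np.float64(-0.9), 0, np.float64(3.0), 0], [0.9, np.float64(-0.7), 0, np.float64(3.1), 0], [0.9, np.float64(-0.4), 0, np.float64(3.1), 0], [0.9, np.float64(-0.1), 0, np.float64(3.1), 0]]
360 [[0.9, np.float64(0.1), 0, np.float64(3.1), 0], [0.9, np.float64(0.4), 0, np.float64(3.1), 0], [0.9, np.float64(0.7), 0, np.float64(3.1), 0], [0.9, np.float64(0.9), 0, np.float64(3.0), 0], [0.9, np.float64(1.2), 0, np.float64(2.9), 0], [0.9, np.float64(1.5), 0, np.float64(2.8), 0]]
390 [[0.9, np.float64(1.7), 0, np.float64(2.6), 0], [0.9, np.float64(1.9), 0, np.float64(2.5), 0], [0.9, np.float64(2.1), 0, np.float64(2.3), 0], [0.9, np.float64(2.3), 0, np.float64(2.1), 0], [0.9, np.float64(2.5), 0, np.float64(1.9), 0], [0.9, np.float64(2.6), 0, np.float64(1.7), 0]]
420 [[0.9, np.float64(2.8), 0, np.float64(1.5), 0], [0.9, np.float64(2.9), 0, np.float64(1.2), 0], [0.9, np.float64(3.0), 0, np.float64(0.9), 0], [
[... 916 characters left out ...]
), 0], [0.9, np.float64(0.4), 0, np.float64(-3.1), 0], [0.9, np.float64(0.1), 0, np.float64(-3.1), 0]]
540 [[0.9, np.float64(-0.1), 0, np.float64(-3.1), 0], [0.9, np.float64(-0.4), 0, np.float64(-3.1), 0], [0.9, np.float64(-0.7), 0, np.float64(-3.1), 0], [0.9, np.float64(-0.9), 0, np.float64(-3.0), 0], [0.9, np.float64(-1.2), 0, np.float64(-2.9), 0], [0.9, np.float64(-1.5), 0, np.float64(-2.8), 0]]
570 [[0.9, np.float64(-1.7), 0, np.float64(-2.6), 0], [0.9, np.float64(-1.9), 0, np.float64(-2.5), 0], [0.9, np.float64(-2.1), 0, np.float64(-2.3), 0], [0.9, np.float64(-2.3), 0, np.float64(-2.1), 0], [0.9, np.float64(-2.5), 0, np.float64(-1.9), 0], [0.9, np.float64(-2.6), 0, np.float64(-1.7), 0]]
```

Emit:
{"name": "apply_moves", "arguments": {"increments": [[0.9,-1.2,0,2.8,0],[0.9,-1.0,0,2.9,0],[0.9,-0.9,0,3.0,0],[0.9,-0.7,0,3.1,0],[0.9,-0.4,0,3.1,0],[0.9,-0.1,0,3.1,0]]}}

```text
t: 13.15
eef_pos: [568.1, -97.5, 98.0]
tcp_rot: [3.011, 1.569, -3.074]
ft_force: [-7.7, -0.2, 0.2]
opening: 0.213
```

```bash
python3 f.py
```

```text
angle 358.7 r 35.9 y 0.0 F against 7.6 radial 0.4 Fy 1.4 t 13.15 qv 0.076 open 0.213
```

Emit:
{"name": "apply_moves", "arguments": {"increments": [[0.9,0.1,0,3.1,0],[0.9,0.4,0,3.1,0],[0.9,0.7,0,3.1,0]]}}

```text
t: 13.45
eef_pos: [577.4, -95.8, 96.9]
tcp_rot: [-3.14, 1.57, -2.942]
ft_force: [-6.6, -1.1, 2.4]
opening: 0.216
```

```bash
python3 f.py
```

```text
angle 14.0 r 35.9 y -0.1 F against 7.0 radial 0.7 Fy 0.3 t 13.45 qv 0.068 open 0.216
```

Emit:
{"name": "apply_moves", "arguments": {"increments": [[0.9,0.9,0,3.0,0],[0.9,1.2,0,2.9,0],[0.9,1.5,0,2.8,0]]}}

```text
t: 13.75
eef_pos: [586.1, -94.1, 93.5]
tcp_rot: [-2.77, 1.57, -2.572]
ft_force: [-6.6, -0.1, 3.2]
opening: 0.215
```

```bash
python3 f.py
```

```text
angle 29.3 r 36.0 y -0.2 F against 7.2 radial -0.4 Fy 1.2 t 13.75 qv 0.056 open 0.215
```

Emit:
{"name": "apply_moves", "arguments": {"increments": [[0.9,1.7,0,2.6,0],[0.9,1.9,0,2.5,0]]}}

```text
t: 13.95
eef_pos: [591.3, -93.2, 89.9]
tcp_rot: [-2.293, 1.57, -2.094]
ft_force: [-6.3, -0.5, 3.8]
opening: 0.215
```

```bash
python3 f.py
```

```text
angle 39.4 r 36.0 y -0.3 F against 7.3 radial -1.0 Fy 0.7 t 13.95 qv 0.052 open 0.215
```

Emit:
{"name": "apply_moves", "arguments": {"increments": [[0.9,2.1,0,2.3,0],[0.9,2.3,0,2.1,0]]}}

```text
t: 14.15
eef_pos: [595.7, -92.3, 85.6]
tcp_rot: [-1.75, 1.57, -1.551]
ft_force: [-5.2, -1.3, 3.2]
opening: 0.212
```

```bash
python3 f.py
```

```text
angle 49.3 r 36.1 y -0.3 F against 5.9 radial -2.0 Fy -0.3 t 14.15 qv 0.052 open 0.212
```

Emit:
{"name": "apply_moves", "arguments": {"increments": [[0.9,2.5,0,1.9,0],[0.9,2.6,0,1.7,0]]}}

```text
t: 14.35
eef_pos: [599.3, -91.6, 80.6]
tcp_rot: [-1.443, 1.57, -1.245]
ft_force: [-7.1, -1.4, 5.1]
opening: 0.215
```

```bash
python3 f.py
```

```text
angle 59.2 r 36.1 y -0.4 F against 8.1 radial -3.6 Fy 0.1 t 14.35 qv 0.053 open 0.215
```

Emit:
{"name": "apply_moves", "arguments": {"increments": [[0.9,2.8,0,1.5,0]]}}

```text
t: 14.45
eef_pos: [600.7, -91.3, 77.8]
tcp_rot: [-1.406, 1.57, -1.207]
ft_force: [-7.2, -0.3, 5.1]
opening: 0.214
```

```bash
python3 f.py
```

```text
angle 64.2 r 36.1 y -0.4 F against 7.7 radial -4.2 Fy 1.1 t 14.45 qv 0.055 open 0.214
```

Emit:
{"name": "apply_moves", "arguments": {"increments": [[0.9,2.9,0,1.0,0]]}}

```text
t: 14.55
eef_pos: [601.9, -91.1, 75.0]
tcp_rot: [-0.927, 1.57, -0.728]
ft_force: [-5.2, -0.2, 6.0]
opening: 0.217
```

```bash
python3 f.py
```

```text
angle 69.1 r 36.1 y -0.4 F against 7.5 radial -2.7 Fy 0.8 t 14.55 qv 0.05 open 0.217
```

Emit:
{"name": "apply_moves", "arguments": {"increments": [[0.9,3.0,0,0.7,0]]}}

```text
t: 14.65
eef_pos: [602.9, -91.0, 72.1]
tcp_rot: [-0.661, 1.569, -0.462]
ft_force: [-4.9, 0.0, 6.7]
opening: 0.214
```

```bash
python3 f.py
```

```text
angle 73.9 r 36.1 y -0.5 F against 7.8 radial -2.7 Fy 1.0 t 14.65 qv 0.052 open 0.214
```

Emit:
{"name": "apply_moves", "arguments": {"increments": [[0.9,3.1,0,0.6,0]]}}

```text
t: 14.75
eef_pos: [603.6, -90.9, 69.2]
tcp_rot: [-0.554, 1.569, -0.356]
ft_force: [-5.1, 0.4, 7.7]
opening: 0.21
```

```bash
python3 f.py
```

```text
angle 78.8 r 36.1 y -0.4 F against 8.6 radial -3.3 Fy 1.4 t 14.75 qv 0.052 open 0.21
```

Emit:
{"name": "apply_moves", "arguments": {"increments": [[0.9,3.1,0,0.3,0]]}}

```text
t: 14.85
eef_pos: [604.0, -90.8, 66.2]
tcp_rot: [-0.502, 1.568, -0.304]
ft_force: [-4.8, 1.0, 8.6]
opening: 0.212
```

```bash
python3 f.py
```

```text
angle 83.7 r 36.1 y -0.5 F against 9.1 radial -3.5 Fy 1.9 t 14.85 qv 0.058 open 0.212
```

Emit:
{"name": "apply_moves", "arguments": {"increments": [[0.9,3.1,0,0.1,0]]}}

```text
t: 14.95
eef_pos: [604.3, -90.7, 63.2]
tcp_rot: [-0.476, 1.568, -0.278]
ft_force: [-4.5, 1.5, 8.4]
opening: 0.212
```

```bash
python3 f.py
```

```text
angle 88.4 r 36.1 y -0.5 F against 8.5 radial -3.9 Fy 2.3 t 14.95 qv 0.058 open 0.212
```

Emit:
{"name": "apply_moves", "arguments": {"increments": [[0.9,3.1,0,-0.3,0]]}}

```text
t: 15.05
eef_pos: [604.2, -90.8, 60.2]
tcp_rot: [-0.435, 1.568, -0.237]
ft_force: [-3.2, 2.4, 9.3]
opening: 0.214
```

```bash
python3 f.py
```

```text
angle 93.2 r 36.1 y -0.5 F against 9.2 radial -3.1 Fy 3.0 t 15.05 qv 0.068 open 0.214
```

Emit:
{"name": "apply_moves", "arguments": {"increments": [[0.9,3.1,0,-0.5,0]]}}

```text
t: 15.15
eef_pos: [604.0, -90.8, 57.2]
tcp_rot: [-0.402, 1.567, -0.204]
ft_force: [-1.4, 2.9, 10.5]
opening: 0.216
```

```bash
python3 f.py; python3 - <<'E'
from h import *
import pickle
C={n:cam(n) for n in ['scene','side']}; pickle.dump(C,open('c4.pkl','wb'))
a=cv2.resize(C['scene']['pixels'][165:265,300:400,::-1],None,fx=4,fy=4,interpolation=2)
b=cv2.resize(C['side']['pixels'][120:220,260:360,::-1],None,fx=4,fy=4,interpolation=2)
cv2.imwrite('pics/c4.png',np.hstack([a,b]))
E
```

```text
angle 98.0 r 36.1 y -0.5 F against 10.3 radial -2.2 Fy 3.1 t 15.15 qv 0.07 open 0.216
```

View pics/c4.png

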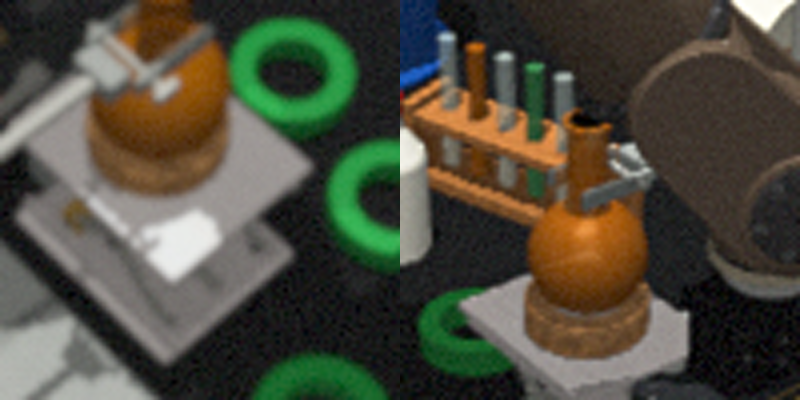

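The flask sits in the ring in both views, with the ball centred: scene ball at (158,95) over ring (158,155), side ball at (587,250) over ring (587,315). The crank force rose from about 7.3 to 10.3 N, about 40 % stiffer. I stop here and let go.

Emit:
{"name": "apply_moves", "arguments": {"increments": [[0.5,0,0,0,0],[0.5,0,0,0,0],[0.5,0,0,0,0],[0.5,0,0,0,0],[0.5,0,0,0,0],[0.5,0,0,0,0]]}}

```text
t: 15.85
eef_pos: [602.5, -90.6, 55.5]
tcp_rot: [0.685, 1.571, 0.884]
ft_force: [-0.5, -0.2, 0.2]
opening: 0.5
```

```bash
python3 f.py
```

```text
angle 100.9 r 35.0 y -0.0 F against 0.1 radial -0.5 Fy -0.1 t 15.85 qv 0.003 open 0.5
```

Emit:
{"name": "apply_moves", "arguments": {"increments": [[0.5,-10,0,0,0],[0.5,-20,0,0,0],[0.5,-30,0,0,0],[0.5,-30,0,0,0],[0.5,-30,-20,0,0],[0.5,-30,-20,0,0],[0.5,0,0,0,0],[0.5,0,0,0,0]]}}

```text
t: 16.65
eef_pos: [610.2, -130.0, 206.3]
tcp_rot: [-0.379, 1.57, -0.182]
ft_force: [-1.0, 0.3, -0.9]
opening: 0.498
```

```bash
python3 f.py; python3 - <<'E'
from h import *
import pickle
C={n:cam(n) for n in ['scene','side','wrist']}; pickle.dump(C,open('c5.pkl','wb'))
a=cv2.resize(C['scene']['pixels'][140:265,280:405,::-1],(400,400),interpolation=2)
b=cv2.resize(C['side']['pixels'][120:245,260:385,::-1],(400,400),interpolation=2)
w=cv2.resize(C['wrist']['pixels'][:,:,::-1],(320,200)); p=np.zeros((600,800,3),np.uint8); p[:400]=np.hstack([a,b]); p[400:,:320]=w
cv2.imwrite('pics/c5.png',p)
E
python3 b.py c5.pkl "[541,51,187]" | sed -n '/ball/,/side/p' | head -3
```

```text
angle 13.4 r 148.2 y -40.2 F against 0.7 radial -1.1 Fy 0.5 t 16.65 qv 0.029 open 0.498
ball [541.4  51.1 185.6] -81.9608154296875
scene [541.4  50.9] -41.45518112182617
side [541.3  50.9] -40.64820098876953
```

View pics/c5.png

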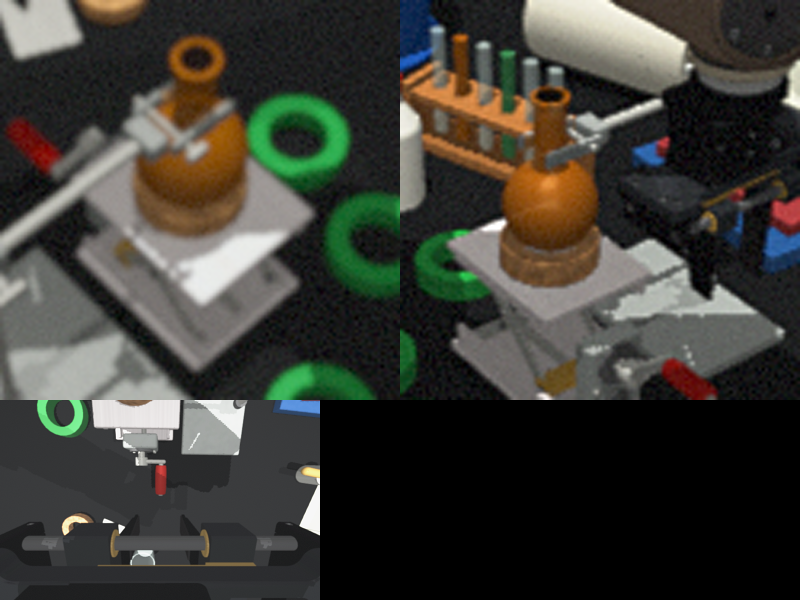

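```bash
python3 -c "
from h import *
print(env.job_done())"
```

```text
the job is handed in; nothing more can be done
None
```

The flask now hangs centred over the cork ring, and the jack is wound up until the ring takes it. Everything is let go and the job is handed in. No verdict was reported.

- **Swing:** I pinched the flask's neck and swung it about 37° round the rod. Before the lift, the image fit put the ball at (541, 51) and the ring at (540, 50.4), about 1–2 mm apart. The ring's position from single cameras differed by up to 4 mm, so I used their combined fit.
- **Crank:** I turned it about 460°. At slow speed it took about 7.3 N turning free, with scatter between 5.9 and 8.1 N. The last reading was 10.3 N, about 40 % stiffer, which suggests roughly 25–30 N on the ring. Single readings were noisy and not steadily rising, so this load comes from the trend and was not measured directly.
- **After letting go:** The tool settled about 2–3° further at the crank as it released, which could add a few newtons. The last pictures show the ball seated in the ring at (541, 51), the ring apparently flat and the gripper clear with about 0 N on it. I saw no sign that anything else had moved, though I did not measure the other things again. The job took 16.7 s of the 72 s allowed.

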